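# Put the strap cutter's spacer rings back on the spindle and snap the case shut

### The arm

A 7-joint arm with a two-finger parallel gripper is mounted at the origin on the work surface. World frame = base frame: x ahead of the robot, y to its left, z up, the work surface at z = 0. Lengths are in m, angles in rad, forces in N, time in s.
With the tool pointing down it reaches from about 0.425 to 0.925 m from the base axis. Payload 6.8 kg.
Tool frame: the origin (TCP) lies on the centre line of the jaws, within the pads' length; the fingertips stand 14 mm ahead of it and the grasp point (between the pads) lies 5 mm behind it; z points along the fingers, y is the line along which they close (so a half turn about z gives the same grasp; the last joint's range is limited). The gripper opens to 85 mm and grips with 20 to 120 N. Pads are 22 mm wide; open, the fingers measure 114 mm over their backs; the gripper's body (76 mm by 85 mm) begins 54 mm behind the grasp point. The pads swing forward as they close: fully open they stand 13 mm farther back than shut.
Start: joints at [-1.29, 0.477, 0.022, 1.555, -0.011, 1.109, -0.083], TCP at [0.256, 0.625, 0.245] pointing down, gripper open.
Joint ranges: [-2.96, 2.96], [-0.34, 2.1], [-1.41, 1.46], [0.24, 2.44], [-1.37, 4.51], [0.17, 1.92], [-2.96, 2.96]. Speed limits (rad/s): [2.39, 2.39, 3.14, 3.14, 3.14, 3.14, 3.14].

### API

Orientations are given as a unit quaternion [w, x, y, z].
In Python, from station import bot gives the robot as it stands. The module is installed in compiled form; this text tells all that it offers.
- The arm moves only by the tool drive_tool, never from a script. Its argument "commands" is a list of rows, each an object with "hand": the opening, from 0 (shut) to 1 (fully open); "translation": the shift along the world's x, y, z in mm, a list of three; "angular": the turn, a rotation vector about the world's x, y, z in rad, a list of three. In form: [{"hand": hand, "translation": [tx, ty, tz], "angular": [ax, ay, az]}, ...]. A call has 1 to 12 rows; each row is the pose to reach, as a shift and turn from the pose commanded when the call began; what a row does not reach only later rows make up. A row lasts 1/8 s, in which the tool goes at most 62.5 mm and 10.7 degrees, less where a joint would pass 70% of its speed; a pose out of reach is approached as far as the arm can. A call with a gripper value outside its range is refused whole. The fingers move at their own pace and stop on an object; "force" is the grip in N (left out, the last holds). Time passes only in rows, so rows that repeat a pose let the fingers close. It gives the time, the measured TCP pose, the force, the opening and the grip force at its end, in the units of the state.
- bot.get_obs(): the state, without advancing time (a new reading comes with each control period).
- bot.read_camera(name): name is "scene" or "top"; returns the picture (384x512x3 uint8, red, green, blue); there is no depth.
- bot.camera_model(name): a dict with "fx", "fy", "cx", "cy" (pixels), "view" (4x4, takes a point from world to camera coordinates). Camera axes: x right, y up, looking along -z (the intrinsics and any distortion apply to the point x, -y, -z); pixel columns grow to the right and rows downward; lengths in m; the calibration is good to about 2 mm. A picture is of the moment at which its call begins. camera_model takes no time and is no camera call.
- bot.hand_in(): hands the job in; it is judged then, once.
Trained networks look in the newest picture that a camera, given by its name, has taken for a name from the list of things; names that differ only in an ending like _2 or _b are one class to them, and where a whole thing is asked for, a point or a joint stands for the part that bears it (a point fixed in the world has none). Each returns a list of dicts, best first, with "score" (0 to 1); they miss things now and then, are a little off and sometimes report something else, mostly with a low value. They report only what shows in the picture. A call takes as long as a camera call.
- bot.find_in(camera, query): "position" ([column, row] in pixels, amid what is visible of it).
- bot.outline_of(camera, query): "pixels" (384x512 bool, what is visible of it) and "position" ([column, row] in pixels, amid what is visible of it).
The state is a dict: "t": time; "q": joint angles; "joint_vel": joint speeds; "joint_torque": joint torques, N m; "eef_pos": TCP position; "tool_rot": TCP orientation; "contact_force": force on the tool from outside, world axes, zero at the start; "torque": the same for the moment, N m; "gripper_width": opening from 0.0 (shut) to 1.0 (fully open); "grasp_force": force on a finger pad.
Only numpy, scipy, OpenCV 4.12 (cv2) and the standard library are available. Lean on these libraries where they do the work, as an engineer would, in place of code of your own. Each camera call takes 0.05 s, during which the arm holds its last target. There are 200 camera calls.

### The job

Put the strap cutter's spacer rings away: swing the lid of the wooden case well open, then thread every ring lying on the cutting mat onto the case's spindle, one after another in order of size, the largest first at the bottom and the smallest last on top, each lying flat on the one below. Then swing the lid fully shut so that its brass tab snaps behind the rim. Leave the knife, the glue pot and the pen alone.

Things in the scene. Friction and masses are not known exactly. Their poses are not given: they have to be found in the camera images.
- ring65: brass spacer ring, outer diameter 65 mm, plain through bore 18 mm, 9 mm thick; origin at the centre of the ring, z along its axis (4.5 mm above what it lies flat on). May be absent.
- ring58: blue plastic spacer ring, outer diameter 58 mm, plain through bore 18 mm, 9 mm thick; origin at the centre of the ring, z along its axis (4.5 mm above what it lies flat on). May be absent.
- ring51: copper spacer ring, outer diameter 51 mm, plain through bore 18 mm, 9 mm thick; origin at the centre of the ring, z along its axis (4.5 mm above what it lies flat on). May be absent.
- ring44: green plastic spacer ring, outer diameter 44 mm, plain through bore 18 mm, 9 mm thick; origin at the centre of the ring, z along its axis (4.5 mm above what it lies flat on). May be absent.
- ring37: white plastic spacer ring, outer diameter 37 mm, plain through bore 18 mm, 9 mm thick; origin at the centre of the ring, z along its axis (4.5 mm above what it lies flat on). May be absent.
- ring30: red plastic spacer ring, outer diameter 30 mm, plain through bore 18 mm, 9 mm thick; origin at the centre of the ring, z along its axis (4.5 mm above what it lies flat on). May be absent.
- mat: dark green cutting mat fixed to the bench, 260 mm (x) by 380 mm (y), 3 mm thick; origin at the centre of its underside. The rings start lying flat on it.
- case: light wooden case fixed to the bench; origin at the centre of its underside. Floor 170 mm (x) by 166 mm (y), 6 mm thick; two walls 8 mm thick run along its x at y = -79 mm (hinge wall) and y = +79 mm (rim wall), 150 mm apart inside, tops 78 mm above the bench; the two x ends are open. An upright steel spindle stands in the middle.
- spindle_foot (a point): on the spindle's axis at the top of the case floor, 6 mm above the bench; axes as the case. The spindle is 12 mm in diameter.
- spindle_tip (a point): top of the spindle's domed tip, 60 mm above the case floor
- lid (a joint): angle of the plywood lid, rad: 0 shut (level on both walls), grows as it opens, stop at 1.9. The stiff hinge keeps the lid wherever it is left; 2 to 3 N at its free edge swings it. A lid below about 1.6 rad is in the gripper's way over the spindle. The last 0.08 rad of closing snap the tab in: 3 to 5 N down near the free edge.
- lid_hinge (a point): middle of the hinge line, which runs along the case's x at case y = -83 mm, 78 mm above the bench. The shut lid reaches from here towards the case's +y; lid 168 mm along the hinge, 166 mm from hinge to free edge, 6 mm thick, its top face 6.5 mm from the hinge line's plane.
- lid_edge (a point): middle of the lid's free edge, 166 mm from the hinge line. A sprung brass tab, 50 mm wide, hangs 16 mm from the lid's underside at the middle of this edge, 12 mm in from it; shut, it is snapped past a brass bead inside the rim wall.
- knife: bystander: leather knife with a red handle, 200 mm long, lying flat; origin under the handle's middle
- glue_pot: bystander: white pot with a black cap, 56 mm in diameter, 60 mm high, standing; origin at the centre of its underside
- pen: bystander: black marking pen, 130 mm long, 10 mm thick, lying; origin under its middle

How it is judged:
By the outcome, as a careful person would: the job done as asked, in the order asked, and still so for the second after the job is handed in, with the robot touching nothing.
Of ring65, ring58, ring51, ring44, ring37, ring30 only 4 to 6 are there at a start; the rules pass over those that are not, and their reading is None.
At some moment in a run one of ring65, ring58, ring51, ring44, ring37, ring30 may be knocked a few centimetres aside while the robot is not near it.
It also fails if it takes over 210 s, if anything falls off the work surface, if the arm or the gripper's body presses on something with over 40 N, if the wrist force passes 120 N, or if a joint passes its speed limit or range.

## Working session

There is one attempt and no reset: what is moved stays moved. The work goes in short steps, Python scripts to look and compute and a tool call to move; the robot and the scene stay as the last step left them, time stands still between calls to the robot, and variables do not carry over. Pictures are saved under pics/ and viewed, at most 14 in all, crops included, and the job is handed in when it is done.

Besides the shell and the picture viewer there is one more tool, called after "Request:" in YAML: its name, and indented under it one key for each argument. drive_tool: Moves the arm, as the interface text tells. Its arguments: {"type":"object","properties":{"commands":{"type":"array","items":{"type":"object","properties":{"hand":{"type":"number"},"translation":{"type":"array","items":{"type":"number"}},"angular":{"type":"array","items":{"type":"number"}}}}},"force":{"type":"number"}},"required":["commands"]}

```bash
mkdir -p pics; cat > h.py <<'E'
import numpy as np, cv2
from station import bot
def ray(cam,px):
    m=bot.camera_model(cam); V=np.array(m["view"]); R=V[:3,:3]; t=V[:3,3]
    d=np.array([(px[0]-m["cx"])/m["fx"],-(px[1]-m["cy"])/m["fy"],-1.0])
    return -R.T@t, R.T@d
def at_z(cam,px,z):
    o,d=ray(cam,px); return o+d*(z-o[2])/d[2]
def proj(cam,p):
    m=bot.camera_model(cam); V=np.array(m["view"]); c=V[:3,:3]@np.array(p)+V[:3,3]
    return np.array([m["fx"]*c[0]/-c[2]+m["cx"], m["fy"]*-c[1]/-c[2]+m["cy"]])
def save(cam,name,crop=None,s=1):
    im=bot.read_camera(cam)[:,:,::-1]
    if crop: im=im[crop[1]:crop[3],crop[0]:crop[2]]
    cv2.imwrite("pics/"+name,cv2.resize(im,None,fx=s,fy=s))
E
python3 - <<'E'
from h import *
np.set_printoptions(precision=4,suppress=True)
for c in("top","scene"):
    m=bot.camera_model(c); print(c,{k:m[k] for k in m if k!="view"}); print(np.array(m["view"]))
    save(c,c+"0.png",s=1.5)
for q in["ring65","ring58","ring51","ring44","ring37","ring30","mat","case","lid","lid_edge","lid_hinge","spindle_tip","knife","glue_pot","pen"]:
  for c in("top","scene"):
    r=bot.find_in(c,q)
    print(q,c,[(round(x["score"],2),np.round(x["position"],1),at_z(c,x["position"],.012)[:2]) for x in r[:2]])
print(bot.get_obs())
E
```

```text
top {'fx': 374.72206971171323, 'fy': 374.72206971171323, 'cx': 255.63689629632523, 'cy': 192.35255316286512}
[[-0.0579 -0.9983  0.0027 -0.0057]
 [ 0.9783 -0.0562  0.1995 -0.6342]
 [-0.199   0.0141  0.9799 -0.8678]
 [ 0.      0.      0.      1.    ]]
scene {'fx': 499.9338820712462, 'fy': 499.9338820712462, 'cx': 252.37161971265257, 'cy': 187.65492230525652}
[[-0.428   0.9038 -0.006   0.311 ]
 [-0.5613 -0.2606  0.7855  0.2914]
 [ 0.7084  0.3396  0.6188 -1.5727]
 [ 0.      0.      0.      1.    ]]
ring65 top [(0.9, array([179. , 217.9]), array([0.5873, 0.1591])), (0.83, array([220.2, 264.3]), array([0.4631, 0.0572]))]
ring65 scene [(0.77, array([316. , 177.3]), array([0.4682, 0.0491])), (0.76, array([348.6, 222. ]), array([0.5913, 0.168 ]))]
ring58 top [(0.9, array([179. , 217.9]), array([0.5873, 0.1591])), (0.83, array([220.2, 264.3]), array([0.4631, 0.0572]))]
ring58 scene [(0.77, array([316. , 177.3]), array([0.4682, 0.0491])), (0.76, array([348.6, 222. ]), array([0.5913, 0.168 ]))]
ring51 top [(0.9, array([179. , 217.9]), array([0.5873, 0.1591])), (0.83, array([220.2, 264.3]), array
[... 2161 characters left out ...]
 ]), array([ 0.7478, -0.0214]))]
pen top [(0.58, array([315.1, 152.5]), array([ 0.7433, -0.2088]))]
pen scene [(0.51, array([156.8, 220.9]), array([ 0.7649, -0.2136]))]
{'t': 1.6, 'q': array([-1.2901,  0.477 ,  0.0224,  1.5554, -0.0115,  1.1093, -0.0831]), 'joint_vel': array([ 0.0001, -0.    , -0.0011,  0.0013, -0.0003,  0.0006, -0.0012]), 'joint_torque': array([  0.0003, -59.63  ,   1.6064, -28.1546,   0.0125,   0.0016,
         0.    ]), 'eef_pos': array([0.2559, 0.6246, 0.2453]), 'tool_rot': array([ 0.    ,  0.1932,  0.9812, -0.    ]), 'contact_force': array([ 0.5371, -0.5889, -0.182 ]), 'torque': array([-0.0469, -0.0077, -0.0019]), 'grasp_force': 0.0, 'gripper_width': 0.9976894187405131}
```

View pics/top0.png

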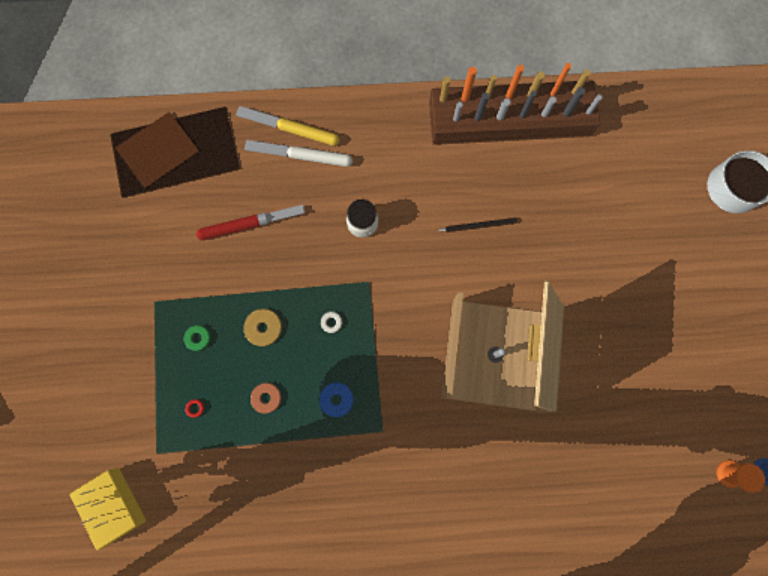

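View pics/scene0.png

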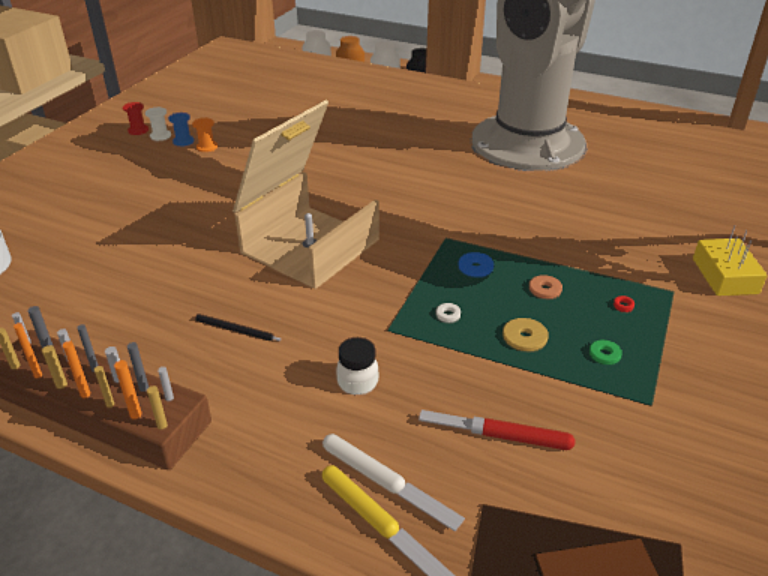

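The pictures show all six rings on the mat, the lid half open, and the hinge wall at -y (to the right in the top view). Next I'll measure the rings and zoom in on the case.

```bash
cat >> h.py <<'E'
def rings(cam="top",fresh=True):
    im=bot.read_camera(cam)
    hsv=cv2.cvtColor(im,cv2.COLOR_RGB2HSV); out={}
    for q in bot.outline_of(cam,"ring65"):
        if q["score"]<.4: continue
        m=q["pixels"].astype(np.uint8)
        cs,_=cv2.findContours(m,cv2.RETR_EXTERNAL,cv2.CHAIN_APPROX_NONE)
        if not cs: continue
        c=max(cs,key=cv2.contourArea)
        if len(c)<8: continue
        (x,y),ax,_=cv2.fitEllipse(c)
        p=at_z(cam,(x,y),.0085)
        o,_d=ray(cam,(x,y)); f=bot.camera_model(cam)["fx"]
        d=(max(ax)+1)*np.linalg.norm(p-o)/f
        out[len(out)]=(round(q["score"],2),np.round(p[:2],4),round(d*1000,1),np.median(hsv[m>0],axis=0).astype(int))
    return out
E
python3 - <<'E'
from h import *
for c in("top","scene"):
    print(c)
    for v in rings(c).values(): print(*v)
save("top","ct.png",(280,170,400,290),5)
save("scene","cs.png",(145,55,265,200),4)
E
```

```text
top
0.85 [0.4667 0.1681] 54.4 [  9 144 175]
0.81 [0.5885 0.1722] 67.0 [ 19 146 167]
0.67 [0.5906 0.0523] 39.0 [ 24  21 215]
0.66 [0.4584 0.2881] 31.7 [  1 199 194]
0.63 [0.458  0.0491] 60.3 [109 169 101]
scene
0.85 [0.4562 0.048 ] 56.0 [108 188 110]
0.79 [0.5874 0.1707] 65.7 [ 20 151 181]
0.58 [0.59   0.0506] 38.0 [ 17  26 206]
0.53 [0.5757 0.2846] 49.7 [ 67 160 150]
0.52 [0.4656 0.1676] 56.7 [ 10 143 184]
0.44 [0.4564 0.2871] 34.4 [  1 207 162]
```

View pics/ct.png

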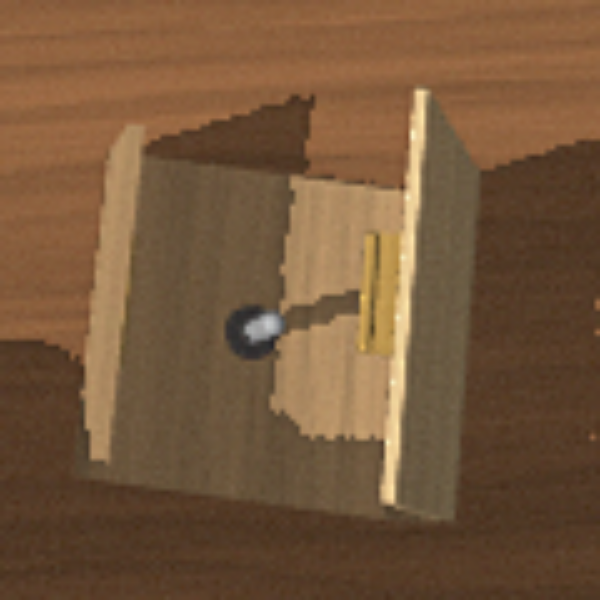

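View pics/cs.png

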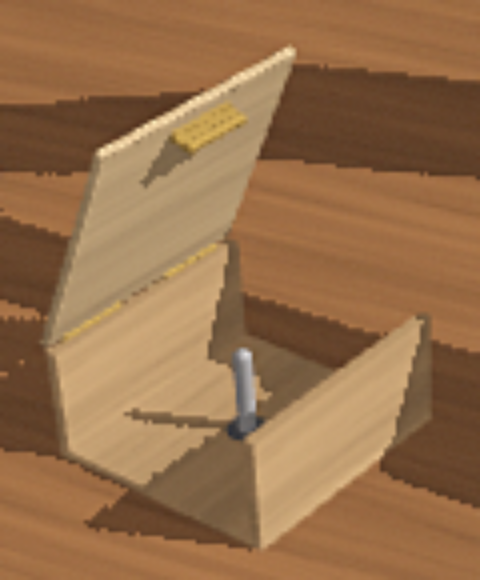

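```bash
cat > fit.py <<'E'
from h import *
from scipy.optimize import least_squares
T=lambda u,v:(u/5-.4+280,v/5-.4+170); S=lambda u,v:(u/4-.4+145,v/4-.4+55)
def lid(x,r,n,a): # r along lid from hinge, n above hinge plane
    return lambda:None
obs=[("top",T(122,126),(85,83,78)),("top",T(87,462),(-85,83,78)),("top",T(145,127),(85,75,78)),("top",T(110,462),(-85,75,78)),
("scene",S(257,440),(85,83,78)),("scene",S(262,548),(85,83,0)),("scene",S(52,345),(85,-83,78)),("scene",S(65,455),(85,-83,0)),("scene",S(425,317),(-85,79,78)),
("scene",S(243,350),(0,0,66)),("top",T(268,325),(0,0,66)),("top",T(75,480),(-85,83,3))]
lo=[("top",T(418,90),84),("top",T(388,503),-84),("scene",S(98,153),84),("scene",S(293,48),-84)]
def res(p,full=False):
    x,y,w,a=p; c,s=np.cos(w),np.sin(w)
    W=lambda q:(x+(c*q[0]-s*q[1])/1e3,y+(s*q[0]+c*q[1])/1e3,q[2]/1e3)
    e=[proj(k,W(q))-np.array(px) for k,px,q in obs]
    for k,px,xx in lo:
        r,n=166,5
        e.append(proj(k,W((xx,-83+r*np.cos(a)-n*np.sin(a),78+r*np.sin(a)+n*np.cos(a))))-np.array(px))
    return np.concatenate(e)
if __name__=="__main__":
    r=least_squares(res,[.5,-.25,0,1.3],loss="soft_l1"); print(r.x); print(np.round(res(r.x).reshape(-1,2),1))
    x,y,w,a=r.x
    for rr in(120,150,166):
        print(rr, x-np.sin(w)*0, (-83+rr*np.cos(a)),78+rr*np.sin(a))
E
python3 fit.py
```

```text
[ 0.51747857 -0.22747181 -0.19565322  1.13857091]
[[ 1.2 -0. ]
 [ 0.1  2.9]
 [-0.2  0.2]
 [-1.1  3.4]
 [-0.5  1.7]
 [ 0.3  1.3]
 [-1.   2.1]
 [-0.4  0.4]
 [ 0.5 -0.2]
 [ 0.2  0.5]
 [ 1.4 -0.2]
 [-0.7 -0.4]
 [ 1.  -0.2]
 [ 0.2  0.6]
 [ 0.3  0.8]
 [ 0.5  0.4]]
120 0.5174785661209026 -32.73288898722086 186.96429484206715
150 0.5174785661209026 -20.166111234026076 214.20536855258393
166 0.5174785661209026 -13.463829765655518 228.73394119819287
```

Request:
drive_tool:
  commands:
    - {"hand": 0,"translation": [0,0,60],"angular": [0,0,0]}
    - {"hand": 0,"translation": [20,-50,85],"angular": [0,0,0]}
    - {"hand": 0,"translation": [320,-843,85],"angular": [0,0,0]}
    - {"hand": 0,"translation": [320,-843,85],"angular": [0,0,0]}
    - {"hand": 0,"translation": [320,-843,85],"angular": [0,0,0]}
    - {"hand": 0,"translation": [320,-843,85],"angular": [0,0,0]}
    - {"hand": 0,"translation": [320,-843,85],"angular": [0,0,0]}
    - {"hand": 0,"translation": [320,-843,85],"angular": [0,0,0]}
    - {"hand": 0,"translation": [320,-843,85],"angular": [0,0,0]}
    - {"hand": 0,"translation": [320,-843,85],"angular": [0,0,0]}
    - {"hand": 0,"translation": [320,-843,85],"angular": [0,0,0]}
    - {"hand": 0,"translation": [320,-843,85],"angular": [0,0,0]}
  force: 30

```text
t: 3.4
eef_pos: [0.4975, -0.0119, 0.3308]
tool_rot: [0.001, 0.193, 0.981, 0.0]
contact_force: [1.3, 0.5, 0.2]
gripper_width: -0.0
grasp_force: 0.0
```

Request:
drive_tool:
  commands:
    - {"hand": 0,"translation": [78,-207,0],"angular": [0,0,0]}
    - {"hand": 0,"translation": [78,-207,0],"angular": [0,0,0]}
    - {"hand": 0,"translation": [78,-207,0],"angular": [0,0,0]}
    - {"hand": 0,"translation": [78,-207,0],"angular": [0,0,0]}
    - {"hand": 0,"translation": [78,-207,-40],"angular": [0,0,0]}
    - {"hand": 0,"translation": [78,-207,-80],"angular": [0,0,0]}
    - {"hand": 0,"translation": [78,-207,-122],"angular": [0,0,0]}
    - {"hand": 0,"translation": [78,-207,-122],"angular": [0,0,0]}

```text
t: 4.4
eef_pos: [0.5731, -0.2159, 0.2056]
tool_rot: [-0.003, 0.193, 0.981, 0.0]
contact_force: [0.0, -0.4, 0.4]
gripper_width: -0.0
grasp_force: 0.0
```

Request:
drive_tool:
  commands:
    - {"hand": 0,"translation": [-2,-12,0],"angular": [0,0,0]}
    - {"hand": 0,"translation": [-4,-24,0],"angular": [0,0,0]}
    - {"hand": 0,"translation": [-6,-36,0],"angular": [0,0,0]}
    - {"hand": 0,"translation": [-9,-48,0],"angular": [0,0,0]}
    - {"hand": 0,"translation": [-11,-60,0],"angular": [0,0,0]}
    - {"hand": 0,"translation": [-13,-72,0],"angular": [0,0,0]}
    - {"hand": 0,"translation": [-15,-84,0],"angular": [0,0,0]}
    - {"hand": 0,"translation": [-17,-94,0],"angular": [0,0,0]}
    - {"hand": 0,"translation": [-19,-104,0],"angular": [0,0,0]}
    - {"hand": 0,"translation": [-20,-114,0],"angular": [0,0,0]}
    - {"hand": 0,"translation": [-20,-114,0],"angular": [0,0,0]}

```text
t: 5.78
eef_pos: [0.5556, -0.3346, 0.2113]
tool_rot: [0.003, 0.194, 0.981, -0.001]
contact_force: [-0.2, -0.5, 5.6]
gripper_width: 0.001
grasp_force: 2.4
```

Request:
drive_tool:
  commands:
    - {"hand": 0.9,"translation": [10,60,0],"angular": [0,0,0]}
    - {"hand": 0.9,"translation": [10,60,80],"angular": [0,0,0]}
    - {"hand": 0.9,"translation": [10,60,120],"angular": [0,0,0]}
    - {"hand": 0.9,"translation": [35,500,120],"angular": [0,0,0]}
    - {"hand": 0.9,"translation": [35,500,120],"angular": [0,0,0]}
    - {"hand": 0.9,"translation": [35,500,120],"angular": [0,0,0]}
    - {"hand": 0.9,"translation": [35,500,120],"angular": [0,0,0]}
    - {"hand": 0.9,"translation": [35,500,120],"angular": [0,0,0]}
    - {"hand": 0.9,"translation": [35,500,120],"angular": [0,0,0]}
    - {"hand": 0.9,"translation": [35,500,120],"angular": [0,0,0]}
    - {"hand": 0.9,"translation": [35,500,120],"angular": [0,0,0]}
    - {"hand": 0.9,"translation": [35,500,120],"angular": [0,0,0]}

```text
t: 7.28
eef_pos: [0.5905, 0.1679, 0.3287]
tool_rot: [0.0, 0.193, 0.981, -0.0]
contact_force: [0.5, -0.1, -0.0]
gripper_width: 0.899
grasp_force: 0.0
```

```bash
python3 - <<'E'
from h import *
a=bot.read_camera("top")[195:285,290:395,::-1]; b=bot.read_camera("scene")[40:200,125:265,::-1]
a=cv2.resize(a,(400,343),interpolation=cv2.INTER_CUBIC); b=cv2.resize(b,(350,400),interpolation=cv2.INTER_CUBIC)
c=np.zeros((400,750,3),np.uint8); c[:343,:400]=a; c[:,400:]=b
cv2.imwrite("pics/lid1.png",c)
for q in ("spindle_tip","spindle_foot"):
  for cam in("top","scene"):
    for r in bot.outline_of(cam,q)[:1]:
        ys,xs=np.nonzero(r["pixels"]); print(q,cam,r["score"],r["position"],len(xs),xs.min(),xs.max(),ys.min(),ys.max())
print(proj("top",(.5175,-.2275,.066)),proj("scene",(.5175,-.2275,.066)),proj("top",(.5175,-.2275,.006)),proj("scene",(.5175,-.2275,.006)))
for c in("top","scene"):
    print(c)
    for v in rings(c).values(): print(*v)
E
```

```text
spindle_tip top 0.66 [362.4, 234.1] 8585 294 419 193 278
spindle_tip scene 0.74 [183.7, 133.8] 7847 135 252 53 192
spindle_foot top 0.87 [361.8, 234.8] 8642 294 418 194 278
spindle_foot scene 0.76 [180.8, 132.7] 7917 135 253 53 192
[334.61375645 234.3652875 ] [205.49304957 142.57511503] [329.7556791  236.44663816] [206.99384406 162.29566661]
top
0.84 [0.5872 0.1712] 67.2 [ 19 147 161]
0.65 [0.588  0.0513] 35.0 [ 24  20 210]
0.62 [0.457  0.0496] 58.1 [110 167  97]
0.53 [0.4667 0.169 ] 57.8 [ 10 143 167]
0.49 [0.5761 0.2844] 47.7 [ 66 153 135]
scene
0.92 [0.5878 0.1703] 68.0 [ 20 152 177]
0.82 [0.5771 0.2838] 46.5 [ 67 161 148]
0.74 [0.4569 0.0469] 59.8 [108 189 107]
0.52 [0.4665 0.1677] 50.7 [ 10 144 182]
0.48 [0.5911 0.0513] 36.6 [ 17  26 204]
0.45 [0.458  0.2867] 31.5 [  1 209 160]
```

View pics/lid1.png

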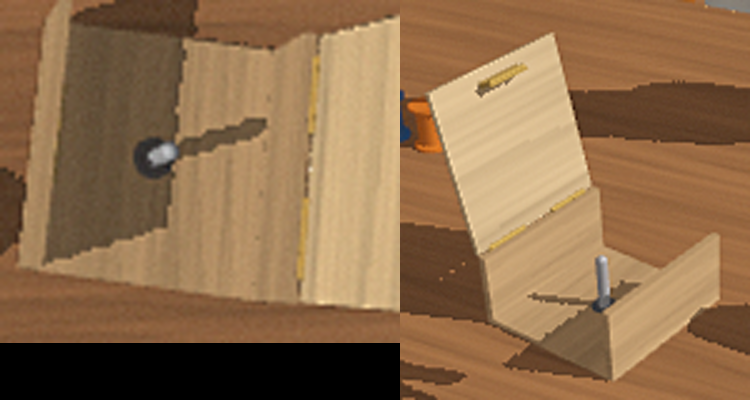

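Request:
drive_tool:
  commands:
    - {"hand": 0.88,"translation": [-3,3,-60],"angular": [0,0,0]}
    - {"hand": 0.88,"translation": [-3,3,-120],"angular": [0,0,0]}
    - {"hand": 0.88,"translation": [-3,3,-180],"angular": [0,0,0]}
    - {"hand": 0.88,"translation": [-3,3,-240],"angular": [0,0,0]}
    - {"hand": 0.88,"translation": [-3,3,-280],"angular": [0,0,0]}
    - {"hand": 0.88,"translation": [-3,3,-300],"angular": [0,0,0]}
    - {"hand": 0.88,"translation": [-3,3,-309],"angular": [0,0,0]}
    - {"hand": 0.88,"translation": [-3,3,-309],"angular": [0,0,0]}
    - {"hand": 0.88,"translation": [-3,3,-309],"angular": [0,0,0]}
  force: 25

```text
t: 8.9
eef_pos: [0.5882, 0.1724, 0.0208]
tool_rot: [0.001, 0.193, 0.981, 0.001]
contact_force: [0.3, 0.3, -0.3]
gripper_width: 0.877
grasp_force: 0.0
```

Request:
drive_tool:
  commands:
    - {"hand": 0.88,"translation": [0,0,-3],"angular": [0,0,0]}
    - {"hand": 0.88,"translation": [0,0,-5],"angular": [0,0,0]}
    - {"hand": 0.88,"translation": [0,0,-5],"angular": [0,0,0]}

```text
t: 9.28
eef_pos: [0.5869, 0.1721, 0.0143]
tool_rot: [-0.0, 0.193, 0.981, -0.0]
contact_force: [-0.1, 0.7, 0.7]
gripper_width: 0.879
grasp_force: 0.0
```

Request:
drive_tool:
  commands:
    - {"hand": 0.88,"translation": [0,0,-2],"angular": [0,0,0]}
    - {"hand": 0.88,"translation": [0,0,-4],"angular": [0,0,0]}
    - {"hand": 0.88,"translation": [0,0,-4],"angular": [0,0,0]}

```text
t: 9.65
eef_pos: [0.5869, 0.172, 0.01]
tool_rot: [-0.0, 0.193, 0.981, -0.0]
contact_force: [0.7, 0.3, -0.1]
gripper_width: 0.876
grasp_force: 0.0
```

Request:
drive_tool:
  commands:
    - {"hand": 0.88,"translation": [0,-1,1],"angular": [0,0,0]}
    - {"hand": 0.6,"translation": [0,-1,1],"angular": [0,0,0]}
    - {"hand": 0.6,"translation": [0,-1,1],"angular": [0,0,0]}
    - {"hand": 0.6,"translation": [0,-1,1],"angular": [0,0,0]}
    - {"hand": 0.6,"translation": [0,-1,1],"angular": [0,0,0]}
  force: 25

```text
t: 10.28
eef_pos: [0.5873, 0.1711, 0.012]
tool_rot: [0.0, 0.193, 0.981, 0.0]
contact_force: [-1.1, 0.0, 4.6]
gripper_width: 0.756
grasp_force: 26.3
```

Request:
drive_tool:
  commands:
    - {"hand": 0.6,"translation": [0,0,15],"angular": [0,0,0]}
    - {"hand": 0.6,"translation": [0,0,70],"angular": [0,0,0]}
    - {"hand": 0.6,"translation": [0,0,130],"angular": [0,0,0]}
    - {"hand": 0.6,"translation": [-9,-50,150],"angular": [0,0,0]}
    - {"hand": 0.6,"translation": [-19,-105,150],"angular": [0,0,0]}
    - {"hand": 0.6,"translation": [-29,-165,150],"angular": [0,0,0]}
    - {"hand": 0.6,"translation": [-39,-225,150],"angular": [0,0,0]}
    - {"hand": 0.6,"translation": [-49,-285,150],"angular": [0,0,0]}
    - {"hand": 0.6,"translation": [-59,-345,150],"angular": [0,0,0]}
    - {"hand": 0.6,"translation": [-69,-398,150],"angular": [0,0,0]}
    - {"hand": 0.6,"translation": [-69,-398,110],"angular": [0,0,0]}
    - {"hand": 0.6,"translation": [-69,-398,75],"angular": [0,0,0]}

```text
t: 11.78
eef_pos: [0.5178, -0.2279, 0.0862]
tool_rot: [0.001, 0.194, 0.981, 0.0]
contact_force: [0.2, 1.4, -2.4]
gripper_width: 0.752
grasp_force: 29.2
```

```bash
cat > v.py <<'E'
import sys
from h import *
a=bot.read_camera("top")[195:285,290:395,::-1]; b=bot.read_camera("scene")[40:200,125:265,::-1]
a=cv2.resize(a,(400,343),interpolation=cv2.INTER_CUBIC); b=cv2.resize(b,(350,400),interpolation=cv2.INTER_CUBIC)
c=np.zeros((400,750,3),np.uint8); c[:343,:400]=a; c[:,400:]=b
cv2.imwrite("pics/"+sys.argv[1],c)
o=bot.get_obs(); print(o["t"],o["eef_pos"],o["contact_force"],o["gripper_width"])
E
python3 v.py p65.png
```

```text
11.875 [ 0.5153352  -0.22592752  0.08372397] [-1.0691547   0.51360324 -1.77362091] 0.7488336979826224
```

View pics/p65.png

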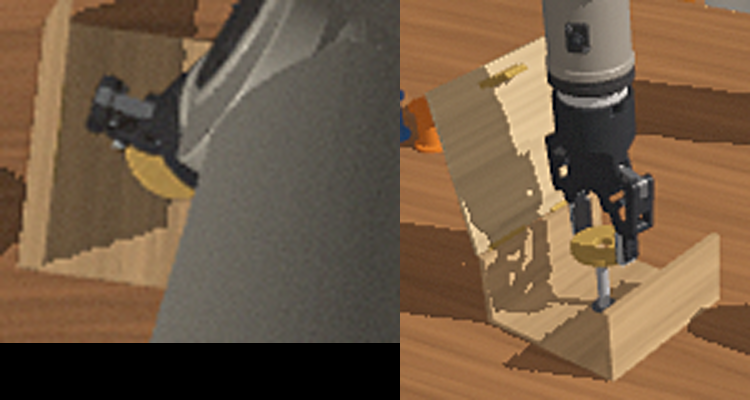

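Request:
drive_tool:
  commands:
    - {"hand": 0.6,"translation": [0,0,0],"angular": [0,0,0]}
    - {"hand": 0.6,"translation": [0,0,-5],"angular": [0,0,0]}
    - {"hand": 0.6,"translation": [0,0,-9],"angular": [0,0,0]}
    - {"hand": 0.6,"translation": [0,0,-12],"angular": [0,0,0]}
    - {"hand": 0.6,"translation": [0,0,-15],"angular": [0,0,0]}
    - {"hand": 0.6,"translation": [0,0,-15],"angular": [0,0,0]}

```text
t: 12.62
eef_pos: [0.5178, -0.2269, 0.071]
tool_rot: [-0.0, 0.193, 0.981, 0.0]
contact_force: [-0.1, -0.3, -2.0]
gripper_width: 0.749
grasp_force: 29.4
```

Request:
drive_tool:
  commands:
    - {"hand": 0.6,"translation": [0,0,-6],"angular": [0,0,0]}
    - {"hand": 0.6,"translation": [0,0,-12],"angular": [0,0,0]}
    - {"hand": 0.6,"translation": [0,0,-18],"angular": [0,0,0]}
    - {"hand": 0.6,"translation": [0,0,-24],"angular": [0,0,0]}
    - {"hand": 0.6,"translation": [0,0,-24],"angular": [0,0,0]}

```text
t: 13.25
eef_pos: [0.5176, -0.2268, 0.0467]
tool_rot: [-0.001, 0.193, 0.981, 0.0]
contact_force: [0.3, 0.2, -2.5]
gripper_width: 0.751
grasp_force: 29.3
```

Request:
drive_tool:
  commands:
    - {"hand": 0.6,"translation": [0,0,-8],"angular": [0,0,0]}
    - {"hand": 0.6,"translation": [0,0,-16],"angular": [0,0,0]}
    - {"hand": 0.6,"translation": [0,0,-23],"angular": [0,0,0]}
    - {"hand": 0.6,"translation": [0,0,-29],"angular": [0,0,0]}
    - {"hand": 0.6,"translation": [0,0,-30],"angular": [0,0,0]}
    - {"hand": 0.6,"translation": [0,0,-30],"angular": [0,0,0]}

```text
t: 14.0
eef_pos: [0.518, -0.227, 0.0173]
tool_rot: [0.0, 0.193, 0.981, -0.0]
contact_force: [0.9, 0.3, -1.6]
gripper_width: 0.75
grasp_force: 29.3
```

Request:
drive_tool:
  commands:
    - {"hand": 0.88,"translation": [0,0,0],"angular": [0,0,0]}
    - {"hand": 0.88,"translation": [0,0,0],"angular": [0,0,0]}
    - {"hand": 0.88,"translation": [0,0,0],"angular": [0,0,0]}
    - {"hand": 0.88,"translation": [0,0,30],"angular": [0,0,0]}
    - {"hand": 0.88,"translation": [0,0,80],"angular": [0,0,0]}
    - {"hand": 0.88,"translation": [0,0,130],"angular": [0,0,0]}
    - {"hand": 0.85,"translation": [-10,60,150],"angular": [0,0,0]}
    - {"hand": 0.85,"translation": [-20,120,150],"angular": [0,0,0]}
    - {"hand": 0.85,"translation": [-61,160,150],"angular": [0,0,0]}
    - {"hand": 0.85,"translation": [-61,180,150],"angular": [0,0,0]}

```text
t: 15.25
eef_pos: [0.4537, -0.0447, 0.1669]
tool_rot: [-0.002, 0.192, 0.981, 0.001]
contact_force: [1.0, -0.6, -0.4]
gripper_width: 0.851
grasp_force: 0.0
```

```bash
cat > r.py <<'E'
from h import *
for c in("top","scene"):
    print(c)
    for v in rings(c).values(): print(*v)
o=bot.get_obs(); print(o["t"],o["eef_pos"],o["contact_force"],o["gripper_width"])
E
python3 r.py; python3 v.py q65.png
```

```text
top
0.85 [0.4665 0.1675] 53.9 [ 10 144 162]
0.8 [0.4594 0.0579] 61.8 [109 167  94]
0.66 [0.5766 0.2858] 48.0 [ 66 148 131]
0.62 [ 0.5193 -0.2264] 70.1 [ 19 143  95]
0.52 [0.5031 0.2959] 28.9 [  1 197 182]
scene
0.8 [0.4571 0.049 ] 57.1 [108 187 110]
0.74 [0.5763 0.2839] 49.5 [ 67 160 150]
0.72 [0.468  0.1675] 53.2 [ 10 143 185]
0.61 [0.5897 0.0509] 37.6 [ 17  26 211]
0.55 [ 0.5239 -0.2434] 41.2 [ 19 155 116]
15.45 [ 0.45746175 -0.04723888  0.16762386] [-0.57282829 -0.7299123  -0.28465989] 0.8483480878554064
15.55 [ 0.45744799 -0.04815684  0.16747191] [ 0.31148468 -0.46049236 -1.15620946] 0.8488235446808301
```

View pics/q65.png

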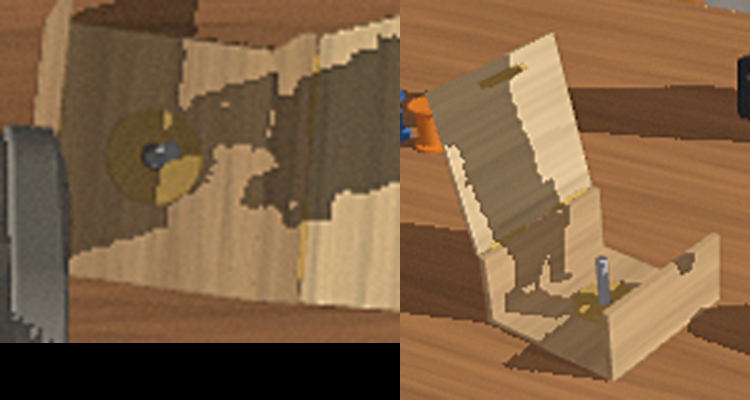

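Request:
drive_tool:
  commands:
    - {"hand": 0.85,"translation": [0,60,0],"angular": [0,0,0]}
    - {"hand": 0.85,"translation": [0,96,0],"angular": [0,0,0]}
    - {"hand": 0.85,"translation": [0,96,-60],"angular": [0,0,0]}
    - {"hand": 0.85,"translation": [0,96,-110],"angular": [0,0,0]}
    - {"hand": 0.85,"translation": [0,96,-140],"angular": [0,0,0]}
    - {"hand": 0.85,"translation": [0,96,-153],"angular": [0,0,0]}
    - {"hand": 0.85,"translation": [0,96,-153],"angular": [0,0,0]}
    - {"hand": 0.5,"translation": [0,96,-153],"angular": [0,0,0]}
    - {"hand": 0.5,"translation": [0,96,-153],"angular": [0,0,0]}
    - {"hand": 0.5,"translation": [0,96,-153],"angular": [0,0,0]}
    - {"hand": 0.5,"translation": [0,96,-153],"angular": [0,0,0]}
    - {"hand": 0.5,"translation": [0,96,-153],"angular": [0,0,0]}
  force: 25

```text
t: 17.05
eef_pos: [0.458, 0.0488, 0.0156]
tool_rot: [0.001, 0.193, 0.981, 0.0]
contact_force: [-1.8, -1.6, 8.9]
gripper_width: 0.655
grasp_force: 26.7
```

Request:
drive_tool:
  commands:
    - {"hand": 0.5,"translation": [0,0,15],"angular": [0,0,0]}
    - {"hand": 0.5,"translation": [0,0,60],"angular": [0,0,0]}
    - {"hand": 0.5,"translation": [0,0,110],"angular": [0,0,0]}
    - {"hand": 0.5,"translation": [0,0,145],"angular": [0,0,0]}
    - {"hand": 0.5,"translation": [0,0,145],"angular": [0,0,0]}

```text
t: 17.68
eef_pos: [0.4588, 0.0498, 0.1626]
tool_rot: [0.003, 0.193, 0.981, 0.002]
contact_force: [0.0, -0.6, -1.3]
gripper_width: 0.652
grasp_force: 27.3
```

```bash
python3 - <<'E'
from h import *
o=bot.get_obs(); print(o["t"],o["eef_pos"],o["contact_force"],o["gripper_width"])
p=o["eef_pos"]-[0,0,.008]; u=proj("scene",p).astype(int); print(u)
save("scene","g58.png",(u[0]-60,u[1]-50,u[0]+60,u[1]+50),4)
E
```

```text
17.675 [0.45877766 0.0497528  0.16260063] [ 0.02779802 -0.64260466 -1.31172944] 0.6516982052530274
[322 124]
```

View pics/g58.png

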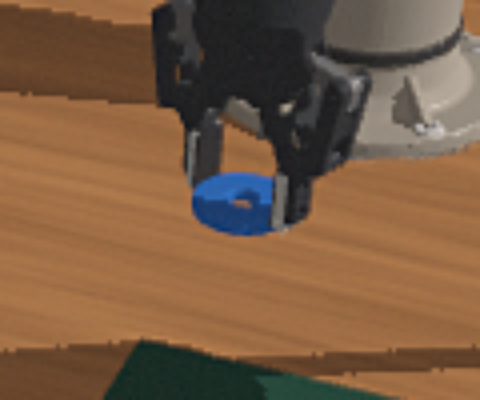

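Request:
drive_tool:
  commands:
    - {"hand": 0.5,"translation": [12,-55,0],"angular": [0,0,0]}
    - {"hand": 0.5,"translation": [24,-110,0],"angular": [0,0,0]}
    - {"hand": 0.5,"translation": [36,-165,0],"angular": [0,0,0]}
    - {"hand": 0.5,"translation": [48,-220,0],"angular": [0,0,0]}
    - {"hand": 0.5,"translation": [60,-276,0],"angular": [0,0,0]}
    - {"hand": 0.5,"translation": [60,-276,-40],"angular": [0,0,0]}
    - {"hand": 0.5,"translation": [60,-276,-74],"angular": [0,0,0]}
    - {"hand": 0.5,"translation": [60,-276,-74],"angular": [0,0,0]}
    - {"hand": 0.5,"translation": [60,-276,-74],"angular": [0,0,0]}

```text
t: 18.85
eef_pos: [0.5171, -0.227, 0.0858]
tool_rot: [-0.0, 0.193, 0.981, -0.0]
contact_force: [0.2, -0.5, -0.6]
gripper_width: 0.654
grasp_force: 27.3
```

Request:
drive_tool:
  commands:
    - {"hand": 0.5,"translation": [1,0,-5],"angular": [0,0,0]}
    - {"hand": 0.5,"translation": [1,0,-10],"angular": [0,0,0]}
    - {"hand": 0.5,"translation": [1,0,-15],"angular": [0,0,0]}
    - {"hand": 0.5,"translation": [1,0,-20],"angular": [0,0,0]}
    - {"hand": 0.5,"translation": [1,0,-20],"angular": [0,0,0]}

```text
t: 19.48
eef_pos: [0.5177, -0.2268, 0.0648]
tool_rot: [-0.0, 0.193, 0.981, 0.0]
contact_force: [0.0, -0.4, -1.2]
gripper_width: 0.652
grasp_force: 27.3
```

Down to just above ring65, then check the force.

Request:
drive_tool:
  commands:
    - {"hand": 0.5,"translation": [0,0,-8],"angular": [0,0,0]}
    - {"hand": 0.5,"translation": [0,0,-16],"angular": [0,0,0]}
    - {"hand": 0.5,"translation": [0,0,-24],"angular": [0,0,0]}
    - {"hand": 0.5,"translation": [0,0,-32],"angular": [0,0,0]}
    - {"hand": 0.5,"translation": [0,0,-35],"angular": [0,0,0]}
    - {"hand": 0.5,"translation": [0,0,-35],"angular": [0,0,0]}

```text
t: 20.23
eef_pos: [0.5179, -0.227, 0.0301]
tool_rot: [-0.0, 0.193, 0.981, 0.0]
contact_force: [0.2, 0.3, -0.2]
gripper_width: 0.657
grasp_force: 27.3
```

Request:
drive_tool:
  commands:
    - {"hand": 0.78,"translation": [0,0,0],"angular": [0,0,0]}
    - {"hand": 0.78,"translation": [0,0,0],"angular": [0,0,0]}
    - {"hand": 0.78,"translation": [0,0,0],"angular": [0,0,0]}
    - {"hand": 0.78,"translation": [0,0,30],"angular": [0,0,0]}
    - {"hand": 0.78,"translation": [0,0,80],"angular": [0,0,0]}
    - {"hand": 0.78,"translation": [0,0,125],"angular": [0,0,0]}
    - {"hand": 0.78,"translation": [-10,60,130],"angular": [0,0,0]}
    - {"hand": 0.78,"translation": [-20,120,130],"angular": [0,0,0]}
    - {"hand": 0.78,"translation": [-30,180,130],"angular": [0,0,0]}
    - {"hand": 0.78,"translation": [-40,240,130],"angular": [0,0,0]}
    - {"hand": 0.78,"translation": [-50,300,130],"angular": [0,0,0]}
    - {"hand": 0.78,"translation": [-50,300,130],"angular": [0,0,0]}

```text
t: 21.72
eef_pos: [0.4672, 0.0784, 0.1603]
tool_rot: [-0.0, 0.189, 0.982, 0.001]
contact_force: [-0.8, -0.2, 1.4]
gripper_width: 0.779
grasp_force: 0.0
```

```bash
python3 r.py; python3 v.py q58.png
```

```text
top
0.92 [ 0.518  -0.2286] 62.9 [111 147  91]
0.74 [0.5771 0.2848] 50.6 [ 65 147 130]
0.66 [0.5913 0.0521] 36.6 [ 24  20 202]
0.43 [0.5036 0.3047] 25.4 [  1 196 180]
scene
0.84 [0.4668 0.1667] 53.4 [ 10 142 187]
0.78 [0.5766 0.2842] 49.1 [ 67 160 152]
0.64 [0.5019 0.296 ] 32.1 [  1 207 185]
0.6 [0.5897 0.0506] 37.4 [ 17  26 208]
21.925 [0.46821682 0.07163681 0.16041976] [-0.58506718 -0.9624305   0.25634818] 0.7822567794421833
22.025 [0.46826859 0.07138642 0.16036822] [-0.02880356  0.30986564  0.37237628] 0.777946135487675
```

View pics/q58.png

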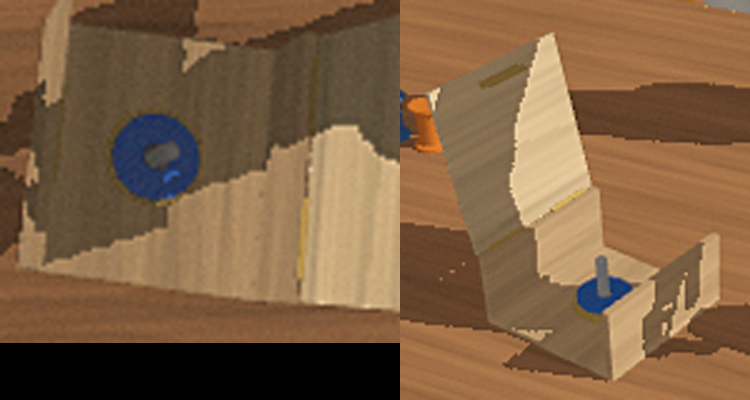

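Request:
drive_tool:
  commands:
    - {"hand": 0.78,"translation": [-2,60,0],"angular": [0,0,0]}
    - {"hand": 0.78,"translation": [-2,96,0],"angular": [0,0,0]}
    - {"hand": 0.78,"translation": [-2,96,-60],"angular": [0,0,0]}
    - {"hand": 0.78,"translation": [-2,96,-105],"angular": [0,0,0]}
    - {"hand": 0.78,"translation": [-2,96,-132],"angular": [0,0,0]}
    - {"hand": 0.78,"translation": [-2,96,-144],"angular": [0,0,0]}
    - {"hand": 0.78,"translation": [-2,96,-144],"angular": [0,0,0]}
    - {"hand": 0.4,"translation": [-2,96,-144],"angular": [0,0,0]}
    - {"hand": 0.4,"translation": [-2,96,-144],"angular": [0,0,0]}
    - {"hand": 0.4,"translation": [-2,96,-144],"angular": [0,0,0]}
    - {"hand": 0.4,"translation": [-2,96,-144],"angular": [0,0,0]}
    - {"hand": 0.4,"translation": [-2,96,-144],"angular": [0,0,0]}

```text
t: 23.52
eef_pos: [0.4669, 0.1691, 0.0175]
tool_rot: [0.001, 0.193, 0.981, 0.001]
contact_force: [-0.9, -2.2, 6.9]
gripper_width: 0.569
grasp_force: 26.5
```

Request:
drive_tool:
  commands:
    - {"hand": 0.4,"translation": [0,0,15],"angular": [0,0,0]}
    - {"hand": 0.4,"translation": [0,0,70],"angular": [0,0,0]}
    - {"hand": 0.4,"translation": [0,0,125],"angular": [0,0,0]}
    - {"hand": 0.4,"translation": [6,-50,148],"angular": [0,0,0]}
    - {"hand": 0.4,"translation": [13,-105,148],"angular": [0,0,0]}
    - {"hand": 0.4,"translation": [20,-165,148],"angular": [0,0,0]}
    - {"hand": 0.4,"translation": [28,-225,148],"angular": [0,0,0]}
    - {"hand": 0.4,"translation": [36,-285,148],"angular": [0,0,0]}
    - {"hand": 0.4,"translation": [43,-345,148],"angular": [0,0,0]}
    - {"hand": 0.4,"translation": [51,-395,148],"angular": [0,0,0]}
    - {"hand": 0.4,"translation": [51,-395,105],"angular": [0,0,0]}
    - {"hand": 0.4,"translation": [51,-395,75],"angular": [0,0,0]}

```text
t: 25.02
eef_pos: [0.5167, -0.2263, 0.091]
tool_rot: [0.0, 0.194, 0.981, 0.0]
contact_force: [-0.2, -0.1, -0.7]
gripper_width: 0.569
grasp_force: 26.9
```

Request:
drive_tool:
  commands:
    - {"hand": 0.4,"translation": [0,0,0],"angular": [0,0,0]}
    - {"hand": 0.4,"translation": [0,0,0],"angular": [0,0,0]}

```text
t: 25.28
eef_pos: [0.5178, -0.2261, 0.0929]
tool_rot: [0.001, 0.193, 0.981, -0.0]
contact_force: [-0.2, -0.0, -1.3]
gripper_width: 0.568
grasp_force: 26.9
```

Request:
drive_tool:
  commands:
    - {"hand": 0.4,"translation": [0,-1,-7],"angular": [0,0,0]}
    - {"hand": 0.4,"translation": [0,-1,-13],"angular": [0,0,0]}
    - {"hand": 0.4,"translation": [0,-1,-18],"angular": [0,0,0]}
    - {"hand": 0.4,"translation": [0,-1,-24],"angular": [0,0,0]}
    - {"hand": 0.4,"translation": [0,-1,-24],"angular": [0,0,0]}

```text
t: 25.9
eef_pos: [0.5166, -0.2268, 0.0667]
tool_rot: [-0.001, 0.193, 0.981, 0.0]
contact_force: [0.1, -0.1, -0.9]
gripper_width: 0.57
grasp_force: 26.9
```

Request:
drive_tool:
  commands:
    - {"hand": 0.4,"translation": [1,0,-8],"angular": [0,0,0]}
    - {"hand": 0.4,"translation": [1,0,-16],"angular": [0,0,0]}
    - {"hand": 0.4,"translation": [1,0,-22],"angular": [0,0,0]}
    - {"hand": 0.4,"translation": [1,0,-27],"angular": [0,0,0]}
    - {"hand": 0.4,"translation": [1,0,-27],"angular": [0,0,0]}

```text
t: 26.52
eef_pos: [0.5178, -0.2268, 0.0399]
tool_rot: [-0.0, 0.193, 0.981, 0.0]
contact_force: [-0.9, -0.1, -1.3]
gripper_width: 0.57
grasp_force: 26.9
```

Request:
drive_tool:
  commands:
    - {"hand": 0.72,"translation": [0,0,0],"angular": [0,0,0]}
    - {"hand": 0.72,"translation": [0,0,0],"angular": [0,0,0]}
    - {"hand": 0.72,"translation": [0,0,0],"angular": [0,0,0]}
    - {"hand": 0.72,"translation": [0,0,30],"angular": [0,0,0]}
    - {"hand": 0.72,"translation": [0,0,80],"angular": [0,0,0]}
    - {"hand": 0.72,"translation": [0,0,120],"angular": [0,0,0]}
    - {"hand": 0.72,"translation": [6,60,120],"angular": [0,0,0]}
    - {"hand": 0.72,"translation": [12,120,120],"angular": [0,0,0]}
    - {"hand": 0.72,"translation": [18,180,120],"angular": [0,0,0]}
    - {"hand": 0.72,"translation": [24,240,120],"angular": [0,0,0]}
    - {"hand": 0.72,"translation": [30,300,120],"angular": [0,0,0]}
    - {"hand": 0.72,"translation": [40,360,120],"angular": [0,0,0]}

```text
t: 28.02
eef_pos: [0.5579, 0.135, 0.1607]
tool_rot: [0.0, 0.193, 0.981, 0.0]
contact_force: [1.0, -0.4, -0.0]
gripper_width: 0.718
grasp_force: 0.0
```

```bash
python3 r.py; python3 v.py q51.png
```

```text
top
0.66 [ 0.52   -0.2305] 53.4 [ 10 145 167]
0.51 [0.5912 0.0532] 35.3 [ 24  21 209]
0.4 [ 0.5431 -0.2525] 126.4 [111 155  98]
scene
0.71 [0.5762 0.2838] 47.6 [ 67 160 154]
0.55 [0.5898 0.0518] 37.5 [ 17  25 215]
0.52 [ 0.4923 -0.2443] 48.6 [ 11 144 189]
0.46 [ 0.526  -0.2411] 36.8 [108 162 118]
28.225 [0.55787462 0.13458724 0.16017865] [ 0.49957437 -0.7214123   0.63621921] 0.7210531437518756
28.325 [0.5578949  0.13163947 0.16034217] [ 0.18460469 -0.59940427  0.58981196] 0.7182059157160149
```

Request:
drive_tool:
  commands:
    - {"hand": 0.72,"translation": [8,60,0],"angular": [0,0,0]}
    - {"hand": 0.72,"translation": [16,120,0],"angular": [0,0,0]}
    - {"hand": 0.72,"translation": [19,152,0],"angular": [0,0,0]}
    - {"hand": 0.72,"translation": [19,152,-60],"angular": [0,0,0]}
    - {"hand": 0.72,"translation": [19,152,-110],"angular": [0,0,0]}
    - {"hand": 0.72,"translation": [19,152,-132],"angular": [0,0,0]}
    - {"hand": 0.72,"translation": [19,152,-141],"angular": [0,0,0]}
    - {"hand": 0.3,"translation": [19,152,-141],"angular": [0,0,0]}
    - {"hand": 0.3,"translation": [19,152,-141],"angular": [0,0,0]}
    - {"hand": 0.3,"translation": [19,152,-141],"angular": [0,0,0]}
    - {"hand": 0.3,"translation": [19,152,-141],"angular": [0,0,0]}
    - {"hand": 0.3,"translation": [19,152,-141],"angular": [0,0,0]}

```text
t: 29.82
eef_pos: [0.578, 0.2856, 0.0207]
tool_rot: [0.001, 0.193, 0.981, 0.001]
contact_force: [-1.7, 0.5, 6.9]
gripper_width: 0.485
grasp_force: 26.0
```

Request:
drive_tool:
  commands:
    - {"hand": 0.3,"translation": [0,0,15],"angular": [0,0,0]}
    - {"hand": 0.3,"translation": [0,0,70],"angular": [0,0,0]}
    - {"hand": 0.3,"translation": [0,0,125],"angular": [0,0,0]}
    - {"hand": 0.3,"translation": [-6,-52,145],"angular": [0,0,0]}
    - {"hand": 0.3,"translation": [-13,-112,145],"angular": [0,0,0]}
    - {"hand": 0.3,"translation": [-20,-172,145],"angular": [0,0,0]}
    - {"hand": 0.3,"translation": [-27,-232,145],"angular": [0,0,0]}
    - {"hand": 0.3,"translation": [-34,-292,145],"angular": [0,0,0]}
    - {"hand": 0.3,"translation": [-41,-352,145],"angular": [0,0,0]}
    - {"hand": 0.3,"translation": [-48,-412,145],"angular": [0,0,0]}
    - {"hand": 0.3,"translation": [-55,-470,145],"angular": [0,0,0]}
    - {"hand": 0.3,"translation": [-60,-512,145],"angular": [0,0,0]}

```text
t: 31.32
eef_pos: [0.5161, -0.2299, 0.1654]
tool_rot: [0.001, 0.194, 0.981, -0.0]
contact_force: [0.6, -0.2, -0.4]
gripper_width: 0.483
grasp_force: 25.6
```

Request:
drive_tool:
  commands:
    - {"hand": 0.3,"translation": [0,0,-40],"angular": [0,0,0]}
    - {"hand": 0.3,"translation": [0,0,-72],"angular": [0,0,0]}
    - {"hand": 0.3,"translation": [0,0,-72],"angular": [0,0,0]}
    - {"hand": 0.3,"translation": [0,0,-72],"angular": [0,0,0]}
    - {"hand": 0.3,"translation": [0,0,-72],"angular": [0,0,0]}

```text
t: 31.95
eef_pos: [0.5181, -0.2272, 0.0939]
tool_rot: [0.001, 0.193, 0.981, -0.0]
contact_force: [-0.2, 0.3, -0.7]
gripper_width: 0.487
grasp_force: 25.6
```

Request:
drive_tool:
  commands:
    - {"hand": 0.3,"translation": [0,0,-7],"angular": [0,0,0]}
    - {"hand": 0.3,"translation": [0,0,-13],"angular": [0,0,0]}
    - {"hand": 0.3,"translation": [0,0,-18],"angular": [0,0,0]}
    - {"hand": 0.3,"translation": [0,0,-23],"angular": [0,0,0]}
    - {"hand": 0.3,"translation": [0,0,-23],"angular": [0,0,0]}

```text
t: 32.58
eef_pos: [0.5171, -0.2271, 0.0689]
tool_rot: [-0.0, 0.193, 0.981, -0.0]
contact_force: [0.8, -1.4, -1.0]
gripper_width: 0.486
grasp_force: 25.5
```

Request:
drive_tool:
  commands:
    - {"hand": 0.3,"translation": [1,0,-6],"angular": [0,0,0]}
    - {"hand": 0.3,"translation": [1,0,-12],"angular": [0,0,0]}
    - {"hand": 0.3,"translation": [1,0,-17],"angular": [0,0,0]}
    - {"hand": 0.3,"translation": [1,0,-18],"angular": [0,0,0]}
    - {"hand": 0.3,"translation": [1,0,-18],"angular": [0,0,0]}

```text
t: 33.2
eef_pos: [0.5179, -0.2269, 0.0512]
tool_rot: [-0.0, 0.193, 0.981, 0.0]
contact_force: [-0.2, -0.5, 1.0]
gripper_width: 0.486
grasp_force: 25.6
```

Request:
drive_tool:
  commands:
    - {"hand": 0.64,"translation": [0,0,0],"angular": [0,0,0]}
    - {"hand": 0.64,"translation": [0,0,0],"angular": [0,0,0]}
    - {"hand": 0.64,"translation": [0,0,0],"angular": [0,0,0]}
    - {"hand": 0.64,"translation": [0,0,30],"angular": [0,0,0]}
    - {"hand": 0.64,"translation": [0,0,80],"angular": [0,0,0]}
    - {"hand": 0.64,"translation": [0,0,110],"angular": [0,0,0]}
    - {"hand": 0.64,"translation": [6,60,110],"angular": [0,0,0]}
    - {"hand": 0.64,"translation": [12,120,110],"angular": [0,0,0]}
    - {"hand": 0.64,"translation": [18,180,110],"angular": [0,0,0]}
    - {"hand": 0.64,"translation": [18,180,110],"angular": [0,0,0]}

```text
t: 34.45
eef_pos: [0.5367, -0.0406, 0.161]
tool_rot: [-0.0, 0.188, 0.982, 0.001]
contact_force: [-0.2, -0.9, 0.5]
gripper_width: 0.641
grasp_force: 0.0
```

```bash
python3 r.py; python3 v.py q44.png
```

```text
top
0.74 [ 0.5188 -0.233 ] 43.6 [ 64 143 131]
0.51 [0.5035 0.2949] 31.0 [  1 200 155]
scene
0.68 [ 0.3858 -0.3553] 413.1 [ 17 104 200]
0.67 [0.5897 0.0506] 38.2 [ 17  26 210]
0.66 [ 0.4786 -0.2479] 46.4 [ 67 163 152]
0.55 [0.5023 0.2944] 32.1 [  1 208 165]
34.65 [ 0.53578239 -0.04861923  0.16146433] [ 0.80381415 -0.58450354 -0.15407177] 0.6375498972726529
34.75 [ 0.5357895  -0.04886115  0.16144089] [0.38668107 0.27540658 0.76308957] 0.6425084494505537
```

View pics/q44.png

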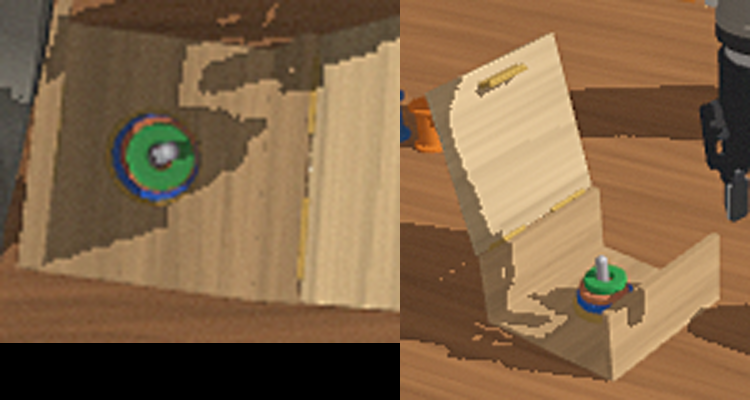

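Request:
drive_tool:
  commands:
    - {"hand": 0.64,"translation": [27,50,0],"angular": [0,0,0]}
    - {"hand": 0.64,"translation": [54,100,0],"angular": [0,0,0]}
    - {"hand": 0.64,"translation": [54,100,0],"angular": [0,0,0]}
    - {"hand": 0.64,"translation": [54,100,-60],"angular": [0,0,0]}
    - {"hand": 0.64,"translation": [54,100,-110],"angular": [0,0,0]}
    - {"hand": 0.64,"translation": [54,100,-130],"angular": [0,0,0]}
    - {"hand": 0.64,"translation": [54,100,-140],"angular": [0,0,0]}
    - {"hand": 0.2,"translation": [54,100,-140],"angular": [0,0,0]}
    - {"hand": 0.2,"translation": [54,100,-140],"angular": [0,0,0]}
    - {"hand": 0.2,"translation": [54,100,-140],"angular": [0,0,0]}
    - {"hand": 0.2,"translation": [54,100,-140],"angular": [0,0,0]}
    - {"hand": 0.2,"translation": [54,100,-140],"angular": [0,0,0]}

```text
t: 36.25
eef_pos: [0.591, 0.0533, 0.0225]
tool_rot: [0.001, 0.193, 0.981, 0.0]
contact_force: [-0.6, -0.3, 6.8]
gripper_width: 0.4
grasp_force: 25.7
```

Request:
drive_tool:
  commands:
    - {"hand": 0.2,"translation": [0,0,15],"angular": [0,0,0]}
    - {"hand": 0.2,"translation": [0,0,70],"angular": [0,0,0]}
    - {"hand": 0.2,"translation": [0,0,125],"angular": [0,0,0]}
    - {"hand": 0.2,"translation": [-13,-50,143],"angular": [0,0,0]}
    - {"hand": 0.2,"translation": [-27,-105,143],"angular": [0,0,0]}
    - {"hand": 0.2,"translation": [-41,-160,143],"angular": [0,0,0]}
    - {"hand": 0.2,"translation": [-55,-215,143],"angular": [0,0,0]}
    - {"hand": 0.2,"translation": [-73,-279,143],"angular": [0,0,0]}
    - {"hand": 0.2,"translation": [-73,-279,105],"angular": [0,0,0]}
    - {"hand": 0.2,"translation": [-73,-279,75],"angular": [0,0,0]}
    - {"hand": 0.2,"translation": [-73,-279,75],"angular": [0,0,0]}
    - {"hand": 0.2,"translation": [-73,-279,75],"angular": [0,0,0]}

```text
t: 37.75
eef_pos: [0.5176, -0.2261, 0.0976]
tool_rot: [0.001, 0.193, 0.981, -0.0]
contact_force: [0.4, -1.5, -0.2]
gripper_width: 0.396
grasp_force: 25.2
```

Request:
drive_tool:
  commands:
    - {"hand": 0.2,"translation": [0,-1,-6],"angular": [0,0,0]}
    - {"hand": 0.2,"translation": [0,-1,-12],"angular": [0,0,0]}
    - {"hand": 0.2,"translation": [0,-1,-17],"angular": [0,0,0]}
    - {"hand": 0.2,"translation": [0,-1,-22],"angular": [0,0,0]}
    - {"hand": 0.2,"translation": [0,-1,-22],"angular": [0,0,0]}

```text
t: 38.38
eef_pos: [0.5167, -0.2268, 0.0738]
tool_rot: [-0.0, 0.193, 0.981, 0.0]
contact_force: [-0.1, -0.7, -0.6]
gripper_width: 0.397
grasp_force: 25.2
```

Request:
drive_tool:
  commands:
    - {"hand": 0.2,"translation": [1,0,-5],"angular": [0,0,0]}
    - {"hand": 0.2,"translation": [1,0,-9],"angular": [0,0,0]}
    - {"hand": 0.2,"translation": [1,0,-12],"angular": [0,0,0]}
    - {"hand": 0.2,"translation": [1,0,-12],"angular": [0,0,0]}
    - {"hand": 0.2,"translation": [1,0,-12],"angular": [0,0,0]}

```text
t: 39.0
eef_pos: [0.5181, -0.227, 0.0624]
tool_rot: [0.0, 0.193, 0.981, -0.0]
contact_force: [0.1, 0.0, -0.6]
gripper_width: 0.399
grasp_force: 25.2
```

Request:
drive_tool:
  commands:
    - {"hand": 0.55,"translation": [0,0,0],"angular": [0,0,0]}
    - {"hand": 0.55,"translation": [0,0,0],"angular": [0,0,0]}
    - {"hand": 0.55,"translation": [0,0,0],"angular": [0,0,0]}
    - {"hand": 0.55,"translation": [0,0,30],"angular": [0,0,0]}
    - {"hand": 0.55,"translation": [0,0,70],"angular": [0,0,0]}
    - {"hand": 0.55,"translation": [0,0,100],"angular": [0,0,0]}
    - {"hand": 0.55,"translation": [-3,60,100],"angular": [0,0,0]}
    - {"hand": 0.55,"translation": [-6,120,100],"angular": [0,0,0]}
    - {"hand": 0.55,"translation": [-9,180,100],"angular": [0,0,0]}
    - {"hand": 0.55,"translation": [-12,240,100],"angular": [0,0,0]}
    - {"hand": 0.55,"translation": [-14,300,100],"angular": [0,0,0]}
    - {"hand": 0.55,"translation": [-14,360,100],"angular": [0,0,0]}

```text
t: 40.5
eef_pos: [0.5037, 0.135, 0.1626]
tool_rot: [0.0, 0.193, 0.981, 0.0]
contact_force: [1.1, -0.3, -0.5]
gripper_width: 0.551
grasp_force: 0.0
```

```bash
python3 r.py; python3 v.py q37.png
```

```text
top
0.61 [ 0.5019 -0.223 ] 18.2 [ 65 153 134]
0.53 [ 0.5376 -0.2187] 19.6 [  9 153 106]
0.5 [ 0.5211 -0.2368] 74.9 [111 157  97]
scene
0.52 [ 0.5395 -0.2363] 32.5 [ 19 157 123]
0.51 [ 0.5009 -0.2413] 47.6 [ 10 148 127]
0.44 [0.501  0.2962] 32.1 [  1 207 187]
40.7 [0.50377463 0.13426682 0.16221865] [ 0.39320667  0.09122046 -0.56848595] 0.5468328871223384
40.8 [0.50399376 0.13160143 0.16232513] [-0.35524859 -0.07576598  0.07527274] 0.5470198476052983
```

View pics/q37.png

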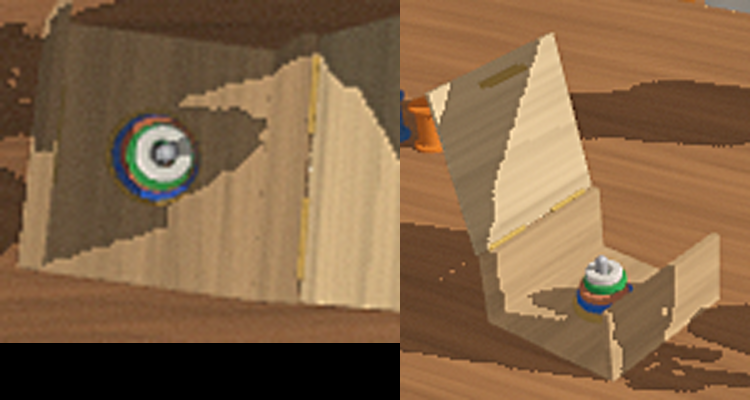

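Request:
drive_tool:
  commands:
    - {"hand": 0.55,"translation": [0,60,0],"angular": [0,0,0]}
    - {"hand": 0.55,"translation": [-1,120,0],"angular": [0,0,0]}
    - {"hand": 0.55,"translation": [-1,162,0],"angular": [0,0,0]}
    - {"hand": 0.55,"translation": [-1,162,-60],"angular": [0,0,0]}
    - {"hand": 0.55,"translation": [-1,162,-110],"angular": [0,0,0]}
    - {"hand": 0.55,"translation": [-1,162,-130],"angular": [0,0,0]}
    - {"hand": 0.55,"translation": [-1,162,-139],"angular": [0,0,0]}
    - {"hand": 0.1,"translation": [-1,162,-139],"angular": [0,0,0]}
    - {"hand": 0.1,"translation": [-1,162,-139],"angular": [0,0,0]}
    - {"hand": 0.1,"translation": [-1,162,-139],"angular": [0,0,0]}
    - {"hand": 0.1,"translation": [-1,162,-139],"angular": [0,0,0]}
    - {"hand": 0.1,"translation": [-1,162,-139],"angular": [0,0,0]}

```text
t: 42.3
eef_pos: [0.5038, 0.2957, 0.0244]
tool_rot: [0.001, 0.193, 0.981, 0.001]
contact_force: [-1.5, -0.9, 7.7]
gripper_width: 0.312
grasp_force: 26.1
```

Request:
drive_tool:
  commands:
    - {"hand": 0.1,"translation": [0,0,15],"angular": [0,0,0]}
    - {"hand": 0.1,"translation": [0,0,70],"angular": [0,0,0]}
    - {"hand": 0.1,"translation": [0,0,125],"angular": [0,0,0]}
    - {"hand": 0.1,"translation": [1,-52,145],"angular": [0,0,0]}
    - {"hand": 0.1,"translation": [3,-112,145],"angular": [0,0,0]}
    - {"hand": 0.1,"translation": [5,-172,145],"angular": [0,0,0]}
    - {"hand": 0.1,"translation": [7,-232,145],"angular": [0,0,0]}
    - {"hand": 0.1,"translation": [9,-292,145],"angular": [0,0,0]}
    - {"hand": 0.1,"translation": [11,-352,145],"angular": [0,0,0]}
    - {"hand": 0.1,"translation": [12,-412,145],"angular": [0,0,0]}
    - {"hand": 0.1,"translation": [13,-470,145],"angular": [0,0,0]}
    - {"hand": 0.1,"translation": [14,-522,145],"angular": [0,0,0]}

```text
t: 43.8
eef_pos: [0.5166, -0.2291, 0.1692]
tool_rot: [0.0, 0.194, 0.981, 0.0]
contact_force: [0.8, 1.0, -0.6]
gripper_width: 0.312
grasp_force: 24.7
```

Request:
drive_tool:
  commands:
    - {"hand": 0.1,"translation": [0,0,-40],"angular": [0,0,0]}
    - {"hand": 0.1,"translation": [0,0,-68],"angular": [0,0,0]}
    - {"hand": 0.1,"translation": [0,0,-68],"angular": [0,0,0]}
    - {"hand": 0.1,"translation": [0,0,-68],"angular": [0,0,0]}
    - {"hand": 0.1,"translation": [0,0,-68],"angular": [0,0,0]}

```text
t: 44.42
eef_pos: [0.5179, -0.2271, 0.1018]
tool_rot: [0.001, 0.193, 0.981, -0.0]
contact_force: [-0.0, -0.1, 0.6]
gripper_width: 0.31
grasp_force: 24.7
```

Request:
drive_tool:
  commands:
    - {"hand": 0.1,"translation": [0,0,-6],"angular": [0,0,0]}
    - {"hand": 0.1,"translation": [0,0,-12],"angular": [0,0,0]}
    - {"hand": 0.1,"translation": [0,0,-17],"angular": [0,0,0]}
    - {"hand": 0.1,"translation": [0,0,-22],"angular": [0,0,0]}
    - {"hand": 0.1,"translation": [0,0,-22],"angular": [0,0,0]}

```text
t: 45.05
eef_pos: [0.5173, -0.2272, 0.078]
tool_rot: [0.0, 0.193, 0.981, -0.0]
contact_force: [2.1, -1.5, -0.5]
gripper_width: 0.309
grasp_force: 24.7
```

Request:
drive_tool:
  commands:
    - {"hand": 0.1,"translation": [0,0,-3],"angular": [0,0,0]}
    - {"hand": 0.1,"translation": [0,0,-6],"angular": [0,0,0]}
    - {"hand": 0.1,"translation": [0,0,-6],"angular": [0,0,0]}
    - {"hand": 0.1,"translation": [0,0,-6],"angular": [0,0,0]}

```text
t: 45.55
eef_pos: [0.5174, -0.2271, 0.0725]
tool_rot: [0.0, 0.193, 0.981, -0.0]
contact_force: [1.7, -1.1, 2.1]
gripper_width: 0.308
grasp_force: 25.5
```

Request:
drive_tool:
  commands:
    - {"hand": 0.5,"translation": [0,0,0],"angular": [0,0,0]}
    - {"hand": 0.5,"translation": [0,0,0],"angular": [0,0,0]}
    - {"hand": 0.5,"translation": [0,0,0],"angular": [0,0,0]}
    - {"hand": 0.5,"translation": [0,0,30],"angular": [0,0,0]}
    - {"hand": 0.5,"translation": [0,0,70],"angular": [0,0,0]}
    - {"hand": 0.0,"translation": [0,10,120],"angular": [0,0,0]}
    - {"hand": 0.0,"translation": [40,60,180],"angular": [0,0,0]}
    - {"hand": 0.0,"translation": [60,120,240],"angular": [0,0,0]}
    - {"hand": 0.0,"translation": [60,180,240],"angular": [0,0,0]}
    - {"hand": 0.0,"translation": [60,180,240],"angular": [0,0,0]}

```text
t: 46.8
eef_pos: [0.5776, -0.0435, 0.3134]
tool_rot: [0.0, 0.192, 0.981, 0.001]
contact_force: [0.3, -0.4, 0.2]
gripper_width: 0.002
grasp_force: 0.0
```

```bash
python3 v.py q30.png
```

```text
46.9 [ 0.57837157 -0.04123224  0.31325615] [-0.02681846  0.47916513 -0.1925028 ] -0.001204181340864937
```

View pics/q30.png

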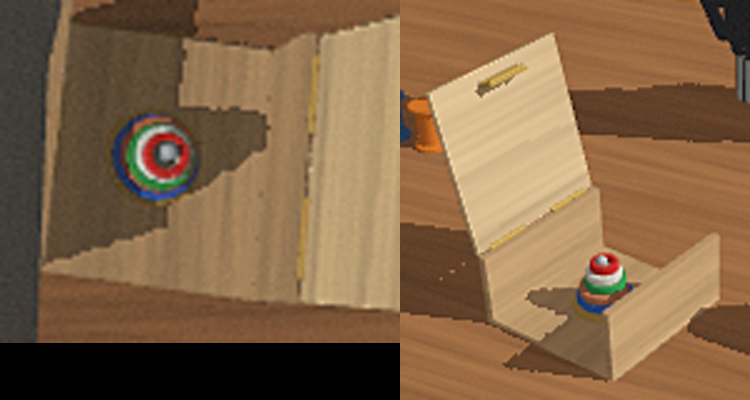

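Request:
drive_tool:
  commands:
    - {"hand": 0,"translation": [0,0,32],"angular": [0,0,0]}
    - {"hand": 0,"translation": [-14,-55,32],"angular": [0,0,0]}
    - {"hand": 0,"translation": [-28,-110,32],"angular": [0,0,0]}
    - {"hand": 0,"translation": [-43,-165,32],"angular": [0,0,0]}
    - {"hand": 0,"translation": [-57,-220,32],"angular": [0,0,0]}
    - {"hand": 0,"translation": [-72,-275,32],"angular": [0,0,0]}
    - {"hand": 0,"translation": [-86,-330,32],"angular": [0,0,0]}
    - {"hand": 0,"translation": [-95,-358,32],"angular": [0,0,0]}
    - {"hand": 0,"translation": [-95,-358,0],"angular": [0,0,0]}
    - {"hand": 0,"translation": [-95,-358,-50],"angular": [0,0,0]}
    - {"hand": 0,"translation": [-95,-358,-98],"angular": [0,0,0]}
    - {"hand": 0,"translation": [-95,-358,-98],"angular": [0,0,0]}

```text
t: 48.4
eef_pos: [0.4795, -0.4035, 0.2108]
tool_rot: [-0.004, 0.194, 0.981, 0.001]
contact_force: [-0.3, -0.6, -0.6]
gripper_width: 0.005
grasp_force: 0.0
```

Request:
drive_tool:
  commands:
    - {"hand": 0,"translation": [5,24,0],"angular": [0,0,0]}
    - {"hand": 0,"translation": [7,36,0],"angular": [0,0,0]}
    - {"hand": 0,"translation": [10,48,0],"angular": [0,0,0]}
    - {"hand": 0,"translation": [12,60,0],"angular": [0,0,0]}
    - {"hand": 0,"translation": [14,72,0],"angular": [0,0,0]}
    - {"hand": 0,"translation": [17,84,0],"angular": [0,0,0]}
    - {"hand": 0,"translation": [19,95,0],"angular": [0,0,0]}
    - {"hand": 0,"translation": [21,105,0],"angular": [0,0,0]}
    - {"hand": 0,"translation": [21,105,0],"angular": [0,0,0]}

```text
t: 49.52
eef_pos: [0.5035, -0.299, 0.2146]
tool_rot: [0.0, 0.192, 0.981, 0.0]
contact_force: [-0.2, -1.3, -0.8]
gripper_width: -0.0
grasp_force: 0.0
```

Request:
drive_tool:
  commands:
    - {"hand": 0,"translation": [3,13,-1],"angular": [0,0,0]}
    - {"hand": 0,"translation": [5,26,-3],"angular": [0,0,0]}
    - {"hand": 0,"translation": [8,38,-5],"angular": [0,0,0]}
    - {"hand": 0,"translation": [10,51,-10],"angular": [0,0,0]}
    - {"hand": 0,"translation": [13,64,-15],"angular": [0,0,0]}
    - {"hand": 0,"translation": [15,76,-22],"angular": [0,0,0]}
    - {"hand": 0,"translation": [17,83,-28],"angular": [0,0,0]}
    - {"hand": 0,"translation": [18,88,-34],"angular": [0,0,0]}
    - {"hand": 0,"translation": [19,94,-41],"angular": [0,0,0]}
    - {"hand": 0,"translation": [20,100,-48],"angular": [0,0,0]}
    - {"hand": 0,"translation": [20,100,-48],"angular": [0,0,0]}

```text
t: 50.9
eef_pos: [0.5228, -0.1992, 0.1656]
tool_rot: [-0.001, 0.193, 0.981, 0.0]
contact_force: [-0.1, -0.7, 0.7]
gripper_width: -0.001
grasp_force: 0.0
```

```bash
python3 v.py lidc.png
```

```text
51.0 [ 0.52300605 -0.1999571   0.16626437] [-0.06283702  0.67320365  1.00820622] 0.0018199563990409543
```

View pics/lidc.png

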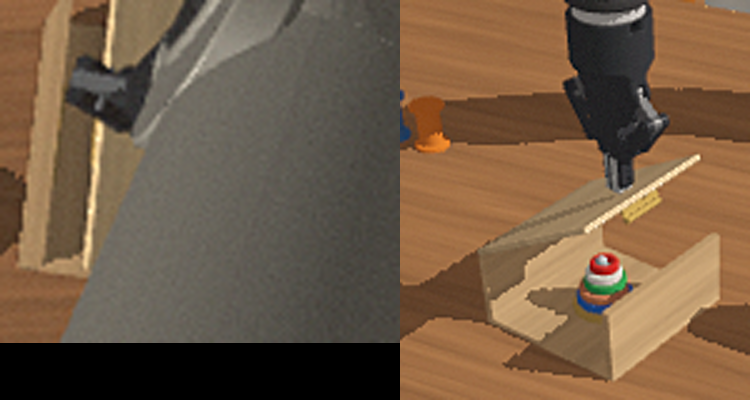

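Request:
drive_tool:
  commands:
    - {"hand": 0,"translation": [1,6,-9],"angular": [0,0,0]}
    - {"hand": 0,"translation": [2,11,-18],"angular": [0,0,0]}
    - {"hand": 0,"translation": [3,15,-27],"angular": [0,0,0]}
    - {"hand": 0,"translation": [4,18,-36],"angular": [0,0,0]}
    - {"hand": 0,"translation": [4,20,-44],"angular": [0,0,0]}
    - {"hand": 0,"translation": [4,22,-50],"angular": [0,0,0]}
    - {"hand": 0,"translation": [4,22,-54],"angular": [0,0,0]}
    - {"hand": 0,"translation": [4,22,-54],"angular": [0,0,0]}

```text
t: 52.0
eef_pos: [0.5268, -0.178, 0.1121]
tool_rot: [-0.0, 0.193, 0.981, 0.0]
contact_force: [-0.5, 0.5, 0.1]
gripper_width: -0.002
grasp_force: 0.0
```

Request:
drive_tool:
  commands:
    - {"hand": 0,"translation": [0,0,-3],"angular": [0,0,0]}
    - {"hand": 0,"translation": [0,0,-6],"angular": [0,0,0]}
    - {"hand": 0,"translation": [0,0,-8],"angular": [0,0,0]}
    - {"hand": 0,"translation": [0,0,-8],"angular": [0,0,0]}

```text
t: 52.5
eef_pos: [0.5276, -0.1779, 0.1047]
tool_rot: [0.001, 0.193, 0.981, 0.0]
contact_force: [0.2, 1.4, 2.5]
gripper_width: -0.003
grasp_force: 1.4
```

Request:
drive_tool:
  commands:
    - {"hand": 0,"translation": [0,0,-2],"angular": [0,0,0]}
    - {"hand": 0,"translation": [0,0,-4],"angular": [0,0,0]}
    - {"hand": 0,"translation": [0,0,-4],"angular": [0,0,0]}

```text
t: 52.88
eef_pos: [0.5265, -0.178, 0.0998]
tool_rot: [-0.001, 0.193, 0.981, -0.0]
contact_force: [0.1, -0.3, 0.3]
gripper_width: 0.001
grasp_force: 0.0
```

Request:
drive_tool:
  commands:
    - {"hand": 0,"translation": [0,0,-1],"angular": [0,0,0]}
    - {"hand": 0,"translation": [0,0,-2],"angular": [0,0,0]}
    - {"hand": 0,"translation": [0,0,-2],"angular": [0,0,0]}

```text
t: 53.25
eef_pos: [0.5267, -0.178, 0.0986]
tool_rot: [-0.0, 0.193, 0.981, 0.0]
contact_force: [-1.4, 1.1, 5.7]
gripper_width: 0.004
grasp_force: 2.6
```

Request:
drive_tool:
  commands:
    - {"hand": 0,"translation": [0,0,-1],"angular": [0,0,0]}
    - {"hand": 0,"translation": [0,0,-2],"angular": [0,0,0]}
    - {"hand": 0,"translation": [0,0,-2],"angular": [0,0,0]}

```text
t: 53.62
eef_pos: [0.5269, -0.1781, 0.0984]
tool_rot: [-0.0, 0.194, 0.981, 0.001]
contact_force: [-7.9, 3.4, 25.2]
gripper_width: 0.001
grasp_force: 12.6
```

Request:
drive_tool:
  commands:
    - {"hand": 0,"translation": [0,0,30],"angular": [0,0,0]}
    - {"hand": 0,"translation": [0,0,90],"angular": [0,0,0]}
    - {"hand": 0,"translation": [0,0,150],"angular": [0,0,0]}
    - {"hand": 0,"translation": [0,60,180],"angular": [0,0,0]}
    - {"hand": 0,"translation": [0,120,180],"angular": [0,0,0]}
    - {"hand": 0,"translation": [0,180,180],"angular": [0,0,0]}
    - {"hand": 0,"translation": [0,240,180],"angular": [0,0,0]}
    - {"hand": 0,"translation": [0,300,180],"angular": [0,0,0]}
    - {"hand": 0,"translation": [0,300,180],"angular": [0,0,0]}

```text
t: 54.75
eef_pos: [0.5263, 0.1282, 0.2757]
tool_rot: [-0.0, 0.188, 0.982, 0.0]
contact_force: [0.2, -0.3, 0.7]
gripper_width: 0.002
grasp_force: 0.0
```

```bash
python3 v.py fin.png
```

```text
54.85 [0.52678108 0.12233735 0.27606483] [-0.38889223 -1.89201407 -0.82353779] -0.0011876360426974575
```

View pics/fin.png

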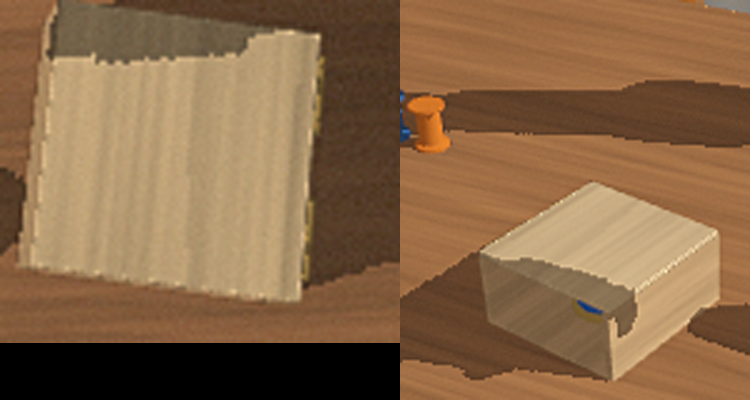

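The lid is level on both walls and hit a firm stop (25 N) at the shut height, so I'm handing in.

```bash
python3 -c "
from station import bot
print(bot.hand_in())"
```

```text
the job is handed in; nothing more can be done
None
```

All six rings are on the spindle, largest at the bottom to smallest on top, and the lid is pressed shut to a firm stop at its closed height. The knife, glue pot and pen were left alone. The job was handed in at about 55 s, but the hand-in call gave no verdict.

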